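# Step a pipe weld sample under the inspection pointer

### The arm

A 6-joint arm with a two-finger parallel gripper is mounted at the origin on the work surface. World frame = base frame: x ahead of the robot, y to its left, z up, the work surface at z = 0. Lengths are in m, angles in rad, forces in N, time in s.
With the tool pointing down it reaches from about 0.3 to 0.75 m from the base axis. Payload 8.5 kg.
Tool frame: the origin (TCP) lies at the very end of the fingers, on their centre line; the grasp point (between the pads) lies manip.pinch_z behind it (manip.pinch_z is the distance from the TCP to the grasp point, in m); z points along the fingers, y is the line along which they close (so a half turn about z gives the same grasp; the last joint's range is limited). The gripper opens to 88 mm and grips with 3 to 60 N. Pads are 18 mm wide; open, the fingers measure 123 mm over their backs; the gripper's body (75 mm by 187 mm) begins 45 mm behind the grasp point.
Start: joints at [1.031, 0.381, 1.297, -0, 1.464, -0.215], TCP at [0.176, 0.521, 0.239] pointing down, gripper open.
Joint ranges: [-3.11, 3.11], [-0.89, 2.33], [0.22, 2.48], [-1.42, 4.56], [0.17, 2.85], [-2.88, 2.88]. Speed limits (rad/s): [2.39, 2.39, 3.14, 3.14, 3.14, 3.14].

### API

Orientations are given as [roll, pitch, yaw] about the fixed x, y, z axes, in that order (R = Rz(yaw) Ry(pitch) Rx(roll)).
In Python, from cell import manip gives the robot as it stands. The module is installed in compiled form; this text tells all that it offers.
- The arm moves only by the tool servo_tool, never from a script. Its argument "targets" is text: rows parted by semicolons, each of 7 numbers parted by spaces: the turn, a rotation vector about the tool's x, y, z in rad, then the shift along the tool's x, y, z in m, then the closure, from -1 (fully open) to 1 (shut). A call has 1 to 5 rows; each row shifts and turns the commanded pose from where the row before left it, along the tool's axes as they then stand; what a row does not reach is not made up. A row lasts 1/8 s, in which the tool goes at most 62.5 mm and 10.7 degrees, less where a joint would pass 70% of its speed; a pose out of reach is approached as far as the arm can. A call with a gripper value outside its range is refused whole. The fingers move at their own pace and stop on an object; the grip force is fixed at half the most. Time passes only in rows, so rows that do not move let the fingers close. It gives the time, the measured TCP pose, the force, the opening and the grip force at its end, in the units of the state.
- manip.get_state(): the state, without advancing time (a new reading comes with each control period).
- manip.get_image(name): name is "scene" or "top" or "wrist"; returns (picture, depth): 384x512x3 uint8, red, green, blue; 384x512 float32, m along the optical axis (not along the pixel's ray), 0 where there is no reading.
- manip.camera_model(name): a dict with "camera_matrix" (3x3 intrinsics, pixels), "world_from_camera" (4x4, takes a point from camera to world coordinates); the wrist camera has in their place "T_tool_cam" (4x4, takes a point from camera to tool coordinates, whose origin is the TCP and whose axes are the flange's). Camera axes: x right, y up, looking along -z (the intrinsics and any distortion apply to the point x, -y, -z); pixel columns grow to the right and rows downward; lengths in m; the calibration is good to about 2 mm. A picture is of the moment at which its call begins: read the wrist's pose just before it. camera_model takes no time and is no camera call.
- manip.finish_job(): hands the job in; it is judged then, once.
The state is a dict: "clock": time; "joints": joint angles; "joint_velocities": joint speeds; "joint_torque": joint torques, N m; "tool_pos": TCP position; "tcp_rot": TCP orientation; "ft_force": force on the tool from outside, world axes, zero at the start; "ft_torque": the same for the moment, N m; "finger_gap": finger opening in m; "finger_force": force on a finger pad.
Only numpy, scipy, OpenCV 4.12 (cv2) and the standard library are available. Lean on these libraries where they do the work, as an engineer would, in place of code of your own. Each camera call takes 0.05 s, during which the arm holds its last target. There are 200 camera calls.

### The job

Lift the pipe sample with the collar up and off its peg and lay it in the cradle of the x-y stage, collar end between the steel cheeks by the end plate; the rack leaves only the collar end free to grip and the cradle only the plain end, so it has to be put down on the way (the V rest is there for that) and taken again by the other end. Then slide the stage's carrier, which has a black knob for it, to bring first the pointed stud, then the weld next to the collar, then the other weld right under the fixed pointer, stopping about a second at each, and leave that last weld there. Do not touch the pointer, and leave the other pipe, the standing stub, the brush and the jar where they are.

Things in the scene. Friction and masses are not known exactly. Their poses are not given: they have to be found in the camera images.
- coupon: The pipe sample: steel pipe 110 mm long, 40 mm diameter, 32 mm bore right through, a thicker collar (52 mm diameter) at one end and two dark weld rings; 0.15 to 0.3 kg. Origin: on the axis at mid-length; x runs along the pipe to the collar end (collar x +33 to +55 mm, plain end x -55 mm). Starts hanging by its bore on one of the two pegs, collar outward.
- collar (a point): Point on the pipe sample's axis at the middle of the collar (44 mm from the origin).
- weld_a (a point): Point on the sample's axis in the middle of the weld next to the collar (x +12 mm). A weld is a dark ring 6 mm wide, 44 mm in diameter.
- weld_b (a point): Point on the pipe sample's axis in the middle of the other weld (x -20 mm, towards the plain end).
- rack: Grey fixed rack: base 142 x 210 x 12 mm, upright back plate 162 mm high (front face x +50 mm), two pegs 110 mm apart side by side that run from the back plate to -x (outward). Beside each peg, 32 mm either side of its axis, stand vertical cheeks, x -31 to +50 mm, up to height 135 mm: only a hung pipe's outer end can be gripped. Origin: centre of the base's underside; z up.
- peg0 (a point): Outer bend of the peg on the rack's -y side, on its axis, at rack x -72 mm, height 135 mm. The peg is 10 mm thick; its tip, to x -82 mm, is turned up 9 mm. A hung pipe's axis lies 11 mm below the peg's (height 124 mm), its middle at about rack x -13 mm: raise it 12 to 19 mm, then draw it 135 mm straight out along rack -x to clear the tip.
- peg1 (a point): The same point of the like peg on the rack's +y side.
- rest: Small fixed V rest: base 56 x 64 x 10 mm, a block 44 x 34 mm up to height 45 mm, and on it two upright aluminium V plates 8 mm thick at x -16 and +16 mm, 52 mm wide at their tops, for laying a 40 mm pipe along the rest's x axis. A pipe lying in it has its axis 95 mm above the table. Origin: centre of the base's underside; z up.
- stage: Fixed base of the x-y stage: grey plate 360 (x -155 to +205 mm) x 200 x 18 mm with rails along x. Origin: on the underside, at height 0; z up. Its x and y axes are the directions of the two slides.
- pointer: The fixed pointer: column 22 mm thick, 210 mm high at stage x +185 mm; arm from it to stage x +43 mm, 196 to 210 mm high; a 12 mm rod hangs from the arm's end and ends in a downward point at stage x +55, y 0, height 135 mm. Must not be touched. Origin: that of the stage.
- pointer_tip (a point): The tip of the pointer, height 135 mm; 13 mm above the crown of a weld of the pipe lying in the cradle.
- slide_x (a joint): Position of the lower slide along the stage's x axis, 0 to 0.150 m; stays where left (about 3 N to move).
- slide_y (a joint): Position of the upper slide along the stage's y axis, -0.030 to +0.055 m; stays where left (about 3 N to move). It is the carrier: a plate (cradle point x -90 to +75, y -50 to +115 mm, top 42 mm below that point) with cradle, knob and stud.
- cradle (a point): Where the lying sample's origin belongs, height 100 mm; axes as the stage's; at stage x -50, y 0 with both slides at 0. Collar to +x, plain end free to -x. V plates 8 mm thick at x -8 and +26 mm, 52 mm wide at the top; cheeks 32 mm either side of the axis, x 0 to +68 mm, up to 8 mm above it; end plate at x +62 mm, as high as the axis. Play 3 mm to -x, 7 mm to +x.
- knob (a point): Centre of the carrier's black upright knob, 24 mm diameter, 30 mm tall (height 85 to 115 mm, on a 10 mm stem); at x -70, y +95 mm from the cradle point.
- stud_top (a point): Tip of the pointed dark stud on the carrier, 10 mm diameter, height 104 mm; at x +30, y -43 mm from the cradle point.
- plain_pipe: Bystander: pipe like the sample, 110 mm long, 40 mm diameter, but without a collar and with one weld at mid-length, hanging on the other peg. Origin at its centre, x along its axis.
- stub: Bystander: dark pipe stub standing upright, 60 mm diameter, 88 mm tall. Origin at the centre of its underside.
- brush: Bystander: brush 170 mm long lying on the bench, under 40 mm high. Origin near its middle, x along it.
- jar: Bystander: white jar, 44 mm diameter, 65 mm tall. Origin at the centre of its underside.
Not all that is in view belongs to the job. What is shaped like the coupon but blue or green is not meant.

How it is judged:
By the outcome, as a careful person would: the job done as asked, in the order asked, and still so for the second after the job is handed in, with the robot touching nothing.
It also fails if it takes over 72 s, if anything falls off the work surface, if the arm or the gripper's body presses on something with over 40 N, if the wrist force passes 120 N, or if a joint passes its speed limit or range.

## Working session

There is one attempt and no reset: what is moved stays moved. The work goes in short steps, Python scripts to look and compute and a tool call to move; the robot and the scene stay as the last step left them, time stands still between calls to the robot, and variables do not carry over. Pictures are saved under pics/ and viewed, at most 10 in all, crops included, and the job is handed in when it is done.

Besides the shell and the picture viewer there is one more tool, called after "Call:" as name(argument=value, ...), one argument or row to a line, values as JSON. servo_tool: Moves the arm, as the interface text tells. Its arguments: {"type":"object","properties":{"targets":{"type":"string"}},"required":["targets"]}

```bash
mkdir -p pics
python3 - <<'E'
from cell import manip
import cv2,numpy as np
print(manip.pinch_z, manip.get_state())
for n in("scene","top","wrist"):
    p,d=manip.get_image(n); np.savez(f"pics/{n}0.npz",p=p,d=d)
    m=manip.camera_model(n); print(n,{k:np.round(v,4).tolist() if not isinstance(v,(str,dict)) else v for k,v in m.items()})
    if n!="wrist": cv2.imwrite(f"pics/{n}0.png",cv2.resize(p[:,:,::-1],(800,600),interpolation=cv2.INTER_CUBIC))
E
```

```text
0.0187 {'clock': 0.0, 'joints': array([ 1.03074294e+00,  3.81193747e-01,  1.29827136e+00,  2.04351875e-05,
        1.46362642e+00, -2.15312549e-01]), 'joint_velocities': array([-0.00025328,  0.00048617, -0.00021478,  0.0004314 ,  0.00165488,
       -0.00075643]), 'joint_torque': array([-2.41340749e-04, -4.37913287e+01, -2.24552071e+01,  7.13310717e-02,
        3.52981710e-02, -7.71982968e-05]), 'tool_pos': array([0.1753346 , 0.52099527, 0.23813542]), 'tcp_rot': array([-3.14013272e+00, -3.40085290e-04,  2.81684937e+00]), 'ft_force': array([ 1.24894803,  0.17782389, -0.27561176]), 'ft_torque': array([ 0.01410134,  0.01158234, -0.031521  ]), 'finger_force': 0.0, 'finger_gap': 0.08832820532239927}
scene {'camera_matrix': [[348.14, 0.0, 258.1549], [0.0, 348.14, 192.2235], [0.0, 0.0, 1.0]], 'world_from_camera': [[0.7671, -0.4976, 0.4049, 0.907], [0.6413, 0.5779, -0.5046, -0.528], [0.0171, 0.6468, 0.7625, 0.7949], [0.0, 0.0, 0.0, 1.0]]}
top {'camera_matrix': [[374.472, 0.0, 253.0977], [0.0, 374.472, 184.0956], [0.0, 0.0, 1.0]], 'world_from_camera': [[0.08, 0.9721, -0.2206, 0.3185], [-0.9968, 0.0766, -0.0236, -0.0983], [-0.0061, 0.2218, 0.9751, 1.2266], [0.0, 0.0, 0.0, 1.0]]}
wrist {'camera_matrix': [[314.2283, 0.0, 253.2476], [0.0, 314.2283, 192.3735], [0.0, 0.0, 1.0]], 'T_tool_cam': [[0.0001, 0.9587, 0.2844, 0.0738], [1.0, 0.0001, -0.0009, 0.0004], [-0.0009, 0.2844, -0.9587, -0.1457], [0.0, 0.0, 0.0, 1.0]]}
```

View pics/scene0.png

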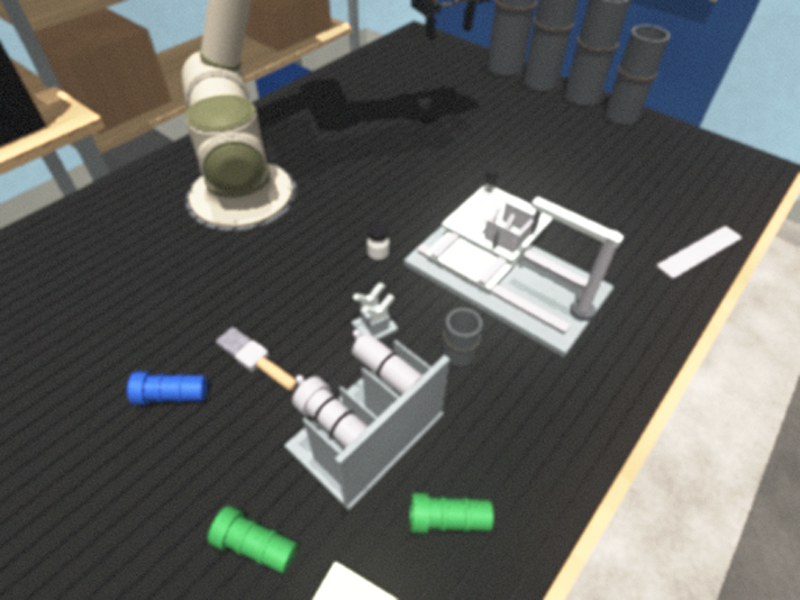

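View pics/top0.png

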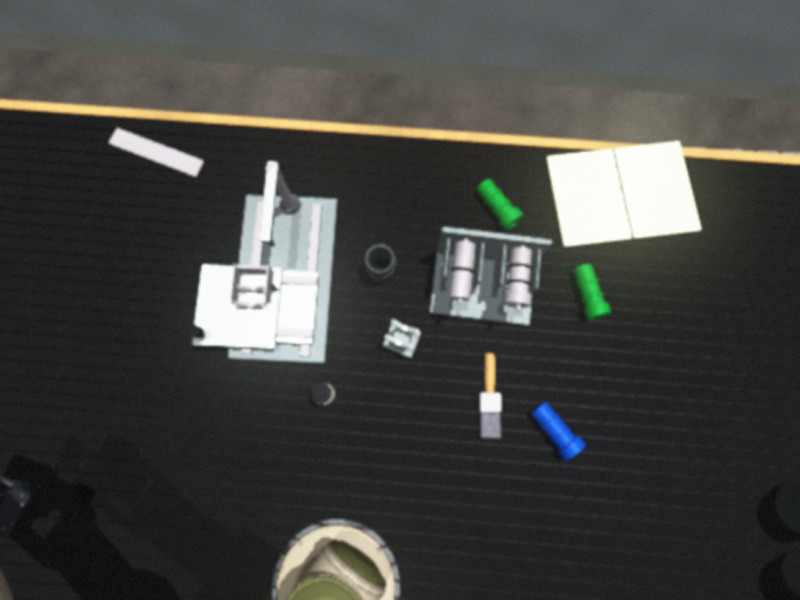

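The top view shows the two hung pipes: left (463,270), plain with a single weld, and right (519,275), with a collar at the outer (lower) end and two welds. The right one is the coupon; green and blue look-alikes lie on the bench. I'll confirm it in enlarged crops and measure.

```bash
cat > h.py <<'E'
import numpy as np,cv2
from cell import manip
from scipy.spatial.transform import Rotation as R
def world(n,d,T=None):
    m=manip.camera_model(n);K=m["camera_matrix"]
    if T is None:T=m["world_from_camera"]
    v,u=np.indices(d.shape)
    P=np.stack([(u-K[0,2])/K[0,0]*d,-(v-K[1,2])/K[1,1]*d,-d],-1)
    W=P@T[:3,:3].T+T[:3,3]; W[d<=0]=np.nan; return W
def tool_T(s):
    T=np.eye(4);T[:3,:3]=R.from_euler('xyz',s['tcp_rot']).as_matrix();T[:3,3]=s['tool_pos'];return T
def ray(n,uv,T=None):
    m=manip.camera_model(n);K=m["camera_matrix"]
    if T is None:T=m["world_from_camera"]
    d=T[:3,:3]@np.array([(uv[0]-K[0,2])/K[0,0],-(uv[1]-K[1,2])/K[1,1],-1]);return T[:3,3],d/np.linalg.norm(d)
def tri(a,b):
    A=[];B=[]
    M=np.zeros((3,3));v=np.zeros(3)
    for c,d in(a,b):
        Q=np.eye(3)-np.outer(d,d);M+=Q;v+=Q@c
    p=np.linalg.solve(M,v);return p,[np.linalg.norm((np.eye(3)-np.outer(d,d))@(p-c)) for c,d in(a,b)]
def onplane(n,uv,z,T=None):
    c,d=ray(n,uv,T);return c+d*(z-c[2])/d[2]
E
python3 - <<'E'
from h import *
p,d=[np.load("pics/top0.npz")[k] for k in"pd"];q,e=[np.load("pics/scene0.npz")[k] for k in"pd"]
cv2.imwrite("pics/top1.png",cv2.resize(p[95:245,120:355,::-1],(800,511),interpolation=cv2.INTER_CUBIC))
cv2.imwrite("pics/scene1.png",cv2.resize(q[110:325,180:400,::-1],(614,600),interpolation=cv2.INTER_CUBIC))
A=world("top",d);B=world("scene",e)
np.save("pics/A.npy",A);np.save("pics/B.npy",B)
def show(W,lo,hi,reg,name):
    x0,x1,y0,y1=reg;P=W.reshape(-1,3);P=P[np.isfinite(P).all(1)]
    P=P[(P[:,2]>lo)&(P[:,2]<hi)&(P[:,0]>x0)&(P[:,0]<x1)&(P[:,1]>y0)&(P[:,1]<y1)]
    if len(P)<5:print(name,len(P));return
    r=cv2.minAreaRect((P[:,:2]*1000).astype(np.float32));print(name,len(P),P.mean(0).round(4),np.round(r[0],1),np.round(r[1],1),round(r[2],1))
bench=A[np.abs(A[:,:,2])<.05];print("table z",np.median(A[250:,200:400,2]),np.median(B[330:,20:100,2]))
for n,W in(("top",A),("scene",B)):
    show(W,.007,.018,(.3,.75,-.5,-.15),n+" rackbase")
    show(W,.150,.175,(.3,.8,-.5,-.1),n+" rackback")
    show(W,.115,.150,(.3,.6,-.42,-.25),n+" coupon top")
    show(W,.06,.1,(.3,.6,-.2,-.0),n+" rest")
    show(W,.04,.068,(.3,.8,.0,.4),n+" carrier")
    show(W,.012,.024,(.3,.8,.0,.4),n+" stage")
    show(W,.19,.22,(.3,.9,.0,.4),n+" arm")
E
```

```text
table z nan nan
top rackbase 1753 [ 0.5717 -0.2742  0.0122] [ 524.9 -324.7] [449.8 349.3] 0.0
top rackback 309 [ 0.6697 -0.259   0.159 ] [ 612.8 -254.2] [210.  137.9] 87.4
top coupon top 278 [ 0.5736 -0.3051  0.1392] [ 569.3 -308.6] [60.6 70.6] 1.7
top rest 118 [ 0.4881 -0.0932  0.0787] [ 535.8 -111. ] [ 58.7 152.8] 68.8
top carrier 2961 [0.5103 0.2176 0.0552] [526.1 213. ] [431.6 261.5] 13.4
top stage 2817 [0.6213 0.1528 0.0172] [557.2 157. ] [446.  223.5] 2.2
top arm 370 [0.6934 0.1722 0.2079] [694.3 173.3] [154.5  19.5] 1.3
scene rackbase 1561 [ 0.5905 -0.3289  0.0131] [ 529.2 -328. ] [443.8 333.3] 3.9
scene rackback 644 [ 0.6752 -0.264   0.1599] [ 615.4 -250.8] [209.5 139.1] 87.3
scene coupon top 480 [ 0.577  -0.3085  0.14  ] [ 571.1 -304.9] [57.8 70. ] 0.2
scene rest 207 [ 0.4893 -0.0875  0.0766] [487.5 -87.2] [57.  43.1] 72.8
scene carrier 2241 [0.5188 0.1874 0.0534] [535.1 216.7] [446.5 262.3] 13.2
scene stage 2944 [0.6474 0.1453 0.0189] [566.3 164. ] [444.8 209.6] 5.3
scene arm 544 [0.7038 0.1728 0.2072] [698.3 177.4] [154.   24.9] 0.7
```

View pics/top1.png

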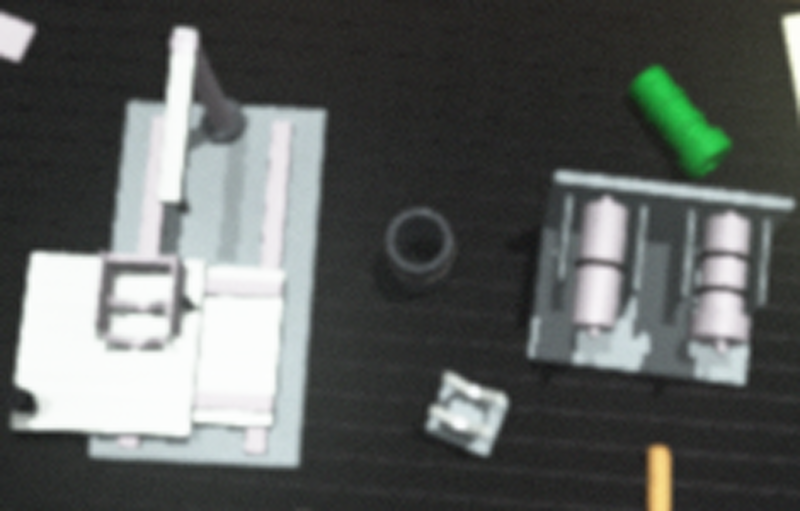

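View pics/scene1.png

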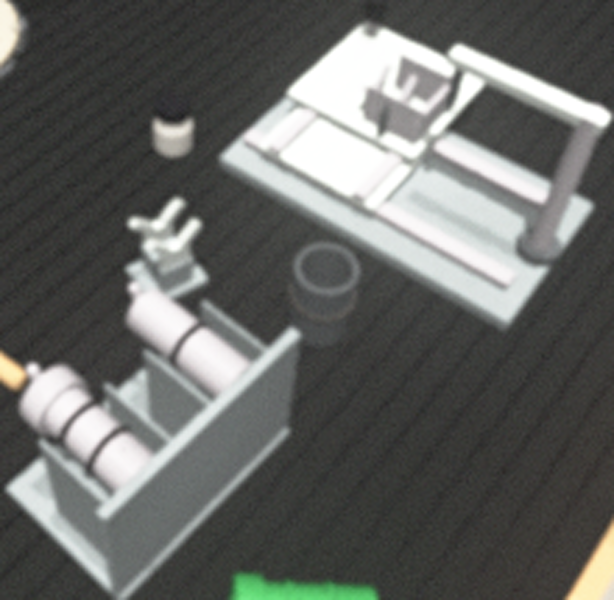

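The crops confirm it: the coupon is the pipe with collar and two welds (top crop: collar (720,322), welds (722,290) and (724,253)). The plain pipe (602,265) has one weld. Next I tighten the fits.

```bash
cat > fit.py <<'E'
from h import *
from scipy.optimize import least_squares
A=np.load("pics/A.npy");B=np.load("pics/B.npy")
def sel(W,x0,x1,y0,y1,lo,hi):
    P=W.reshape(-1,3);P=P[np.isfinite(P).all(1)]
    return P[(P[:,2]>lo)&(P[:,2]<hi)&(P[:,0]>x0)&(P[:,0]<x1)&(P[:,1]>y0)&(P[:,1]<y1)]
def rect(P,n):
    P=P.astype(np.float32)*1000
    if len(P)<6:print(n,len(P));return
    r=cv2.minAreaRect(P[:,:2]);print(n,len(P),"z",np.median(P[:,2]).round(1),np.round(r[0],1),np.round(r[1],1),round(r[2],1))
def cyl(P,r,x0,yaw):
    f=lambda q:np.hypot((P[:,1]-q[0])*np.cos(q[2])-(P[:,0]-x0)*np.sin(q[2]),P[:,2]-q[1])-r
    s=least_squares(f,[np.mean(P[:,1]),np.median(P[:,2])-r/2,yaw],loss="soft_l1",f_scale=.002)
    return s.x, np.median(np.abs(s.fun))
if __name__=="__main__":
  for n,W in(("top",A),("scene",B)):
    t=sel(W,.32,.38,-.2,.05,-.05,.05);print(n,"table",np.median(t[:,2]),t[:,2].std())
    rect(sel(W,.62,.72,-.42,-.1,.150,.175),"rackback")
    rect(sel(W,.45,.66,-.42,-.1,.009,.03),"rackbase")
    P=sel(W,.58,.64,-.36,-.26,.125,.16);print("pipe barrel z",len(P), [v for v in cyl(P,.020,.55,0)] if len(P)>10 else 0)
    P=sel(W,.53,.562,-.36,-.26,.125,.16);print("collar",len(P), [v for v in cyl(P,.026,.55,0)] if len(P)>10 else 0)
    P=sel(W,.45,.66,-.36,-.26,.115,.16);print("x range",np.percentile(P[:,0],[0,1,2,5,95]))
    rect(sel(W,.44,.55,-.15,-.03,.06,.11),"rest")
    rect(sel(W,.35,.65,.1,.35,.053,.064),"carrier")
    rect(sel(W,.35,.9,.0,.35,.194,.22),"arm")
    rect(sel(W,.35,.9,.0,.35,.012,.025),"stagebase")
    rect(sel(W,.35,.65,.1,.3,.085,.12),"cradle+knob")
    rect(sel(W,.35,.5,.24,.4,.08,.13),"knob")
    rect(sel(W,.38,.72,-.07,.0,.06,.13),"stub")
E
python3 fit.py
```

```text
top table -0.0002019273963245194 0.005073004450610861Traceback (most recent call last):
  File "fit.py", line 18, in <module>
    rect(sel(W,.62,.72,-.42,-.1,.150,.175),"rackback")
    ~~~~^^^^^^^^^^^^^^^^^^^^^^^^^^^^^^^^^^^^^^^^^^^^^^
  File "fit.py", line 10, in rect
    r=cv2.minAreaRect(P[:,:2]);print(n,len(P),"z",np.median(P[:,2]).round(1),np.round(r[0],1),np.round(r[1],1),round(r[2],1))
cv2.error: OpenCV(4.12.0) /io/opencv/modules/imgproc/src/convhull.cpp:143: error: (-215:Assertion failed) total >= 0 && (depth == CV_32F || depth == CV_32S) in function 'convexHull'
```

```bash
sed -i 's/minAreaRect(P\[:,:2\])/minAreaRect(P[:,:2].copy())/' fit.py; python3 fit.py
```

```text
top table -0.0002019273963245194 0.005073004450610861
rackback 295 z 160.1 [ 675.8 -257. ] [210.   11.7] 87.5
rackbase 1126 z 11.9 [ 555.7 -230.2] [253.5 209.3] 89.1
pipe barrel z 310 [array([-0.30549576,  0.12396085, -0.0544438 ]), np.float64(0.0014358808716854587)]
collar 79 [array([-0.30536209,  0.12178133, -0.17374572]), np.float64(0.0017433626165173112)]
x range [0.53880982 0.54331494 0.5504728  0.55323598 0.65433182]
rest 114 z 79.7 [484.8 -90.8] [57.6 40.6] 72.1
carrier 2137 z 57.5 [521.2 215.7] [165.  231.6] 1.4
arm 368 z 208.6 [694.3 173.3] [154.5  19.5] 1.3
stagebase 2840 z 17.2 [563.9 157.2] [432.6 223.5] 2.2
cradle+knob 264 z 97.1 [519.3 231.2] [ 88.8 178.4] 70.5
knob 70 z 112.8 [455.1 307.2] [22.2 22.3] 1.4
stub 172 z 84.7 [566.2 -39.4] [195.1  57. ] 4.5
scene table 0.0008601230059377962 0.007021028523989965
rackback 617 z 161.7 [ 679.3 -253.7] [209.5  11.4] 87.2
rackbase 865 z 12.6 [ 557.  -228.3] [252.4 211.3] 88.6
pipe barrel z 624 [array([-0.30172349,  0.12493418, -0.05626634]), np.float64(0.0011569050239663425)]
collar 91 [array([-0.29640553,  0.12307192, -0.45930991]), np.float64(0.0010237906695597342)]
x range [0.54220478 0.54752218 0.55542773 0.55962986 0.65424603]
rest 207 z 76.6 [487.5 -87.2] [57.  43.1] 72.8
carrier 1152 z 59.1 [524.2 252. ] [166.5 169.7] 1.7
arm 526 z 209.8 [698.3 176.7] [154.3  23.5] 2.0
stagebase 2976 z 19.0 [566.3 164. ] [444.8 209.6] 5.3
cradle+knob 383 z 97.5 [525.6 232.4] [ 89.7 174.4] 70.8
knob 78 z 107.1 [460.2 310.9] [24.9 21.5] 89.1
stub 404 z 80.1 [568.  -36.1] [198.8  59.8] 3.7
```

```bash
cat >> h.py <<'E'
def plan(goal,yawdeg,n,grip=-1,start=None,syaw=None,nrot=None):
    s=manip.get_state();p=np.array(s['tool_pos'] if start is None else start)
    Rm=R.from_euler('xyz',s['tcp_rot']) if syaw is None else R.from_euler('xyz',[np.pi,0,np.radians(syaw)])
    y0=np.degrees(s['tcp_rot'][2]) if syaw is None else syaw
    dz=-np.radians(yawdeg-y0)/n; st=(np.array(goal)-p)/n
    for i in range(n):
        t=Rm.inv().apply(st);print("0 0 %.3f %.4f %.4f %.4f %g"%(dz,*t,grip),end=";\n" if i%5==4 else "; ");Rm=Rm*R.from_rotvec([0,0,dz])
    print("step",np.linalg.norm(st)*1000)
E
python3 -c "
from h import *
plan([.552,-.3045,.22],-2.65,17)"
```

```text
0 0 0.168 -0.0365 -0.0390 0.0011 -1; 0 0 0.168 -0.0425 -0.0323 0.0011 -1; 0 0 0.168 -0.0473 -0.0247 0.0011 -1; 0 0 0.168 -0.0508 -0.0164 0.0011 -1; 0 0 0.168 -0.0528 -0.0077 0.0011 -1;
0 0 0.168 -0.0534 0.0013 0.0011 -1; 0 0 0.168 -0.0524 0.0102 0.0011 -1; 0 0 0.168 -0.0499 0.0188 0.0011 -1; 0 0 0.168 -0.0461 0.0270 0.0011 -1; 0 0 0.168 -0.0409 0.0343 0.0011 -1;
0 0 0.168 -0.0346 0.0407 0.0011 -1; 0 0 0.168 -0.0273 0.0459 0.0011 -1; 0 0 0.168 -0.0192 0.0498 0.0011 -1; 0 0 0.168 -0.0106 0.0523 0.0011 -1; 0 0 0.168 -0.0017 0.0533 0.0011 -1;
0 0 0.168 0.0073 0.0529 0.0011 -1; 0 0 0.168 0.0161 0.0509 0.0011 -1; step 53.386903785732294
```

Call:
servo_tool(
  targets="0 0 0.168 -0.036 -0.039 0.001 -1; 0 0 0.168 -0.042 -0.032 0.001 -1; 0 0 0.168 -0.047 -0.025 0.001 -1; 0 0 0.168 -0.051 -0.016 0.001 -1; 0 0 0.168 -0.053 -0.008 0.001 -1",
)

```text
clock: 0.78
tool_pos: [0.2859, 0.2773, 0.2337]
tcp_rot: [3.141, 0.0, 1.972]
ft_force: [0.2, 0.3, 0.5]
finger_gap: 0.0878
finger_force: 0.0
```

Call:
servo_tool(
  targets="0 0 0.168 -0.053 0.001 0.001 -1; 0 0 0.168 -0.052 0.010 0.001 -1; 0 0 0.168 -0.050 0.019 0.001 -1; 0 0 0.168 -0.046 0.027 0.001 -1; 0 0 0.168 -0.041 0.034 0.001 -1",
)

```text
clock: 1.4
tool_pos: [0.3966, 0.0352, 0.2287]
tcp_rot: [3.141, -0.0, 1.131]
ft_force: [0.9, 0.6, 0.6]
finger_gap: 0.0882
finger_force: 0.0
```

Call:
servo_tool(
  targets="0 0 0.168 -0.035 0.041 0.001 -1; 0 0 0.168 -0.027 0.046 0.001 -1; 0 0 0.168 -0.019 0.050 0.001 -1; 0 0 0.168 -0.011 0.052 0.001 -1; 0 0 0.168 -0.002 0.053 0.001 -1",
)

```text
clock: 2.02
tool_pos: [0.5082, -0.2072, 0.2235]
tcp_rot: [-3.141, 0.0, 0.291]
ft_force: [0.3, -0.0, 1.0]
finger_gap: 0.0879
finger_force: 0.0
```

Call:
servo_tool(
  targets="0 0 0.168 0.007 0.053 0.001 -1; 0 0 0.175 0.016 0.051 0.001 -1; 0 0 0 0 0 0 -1",
)

```text
clock: 2.4
tool_pos: [0.5527, -0.3055, 0.2199]
tcp_rot: [-3.141, 0.001, -0.05]
ft_force: [-0.4, 1.5, -0.4]
finger_gap: 0.0883
finger_force: 0.0
```

```bash
cat > wr.py <<'E'
from h import *
def wrist(tag):
    s=manip.get_state();p,d=manip.get_image("wrist");T=tool_T(s)@manip.camera_model("wrist")["T_tool_cam"]
    np.savez(f"pics/{tag}.npz",p=p,d=d,T=T);return s,p,world("wrist",d,T),T
E
python3 - <<'E'
from wr import *
from fit import cyl,sel
s,p,W,T=wrist("w1");cv2.imwrite("pics/w1.png",p[:,:,::-1])
print(s['clock'],s['tool_pos'],np.degrees(s['tcp_rot']),s['joints'],s['ft_force'])
P=sel(W,.57,.64,-.36,-.26,.125,.16);print(len(P),cyl(P,.02,.55,-.046),np.percentile(P[:,2],98))
P=sel(W,.555,.57,-.36,-.26,.125,.16);print(len(P),len(P) and cyl(P,.026,.55,-.046))
P=sel(W,.45,.66,-.34,-.28,.135,.16);print(np.percentile(P[:,0],[0,1,2,5]))
E
```

```text
2.4 [ 0.5527443  -0.30552029  0.21994352] [-1.79958034e+02  7.86015939e-02 -2.89094253e+00] [-6.91982500e-01  5.39456888e-01  1.08279994e+00 -2.34419796e-04
  1.52087324e+00  9.29282673e-01] [-0.35833941  1.47839684 -0.44249192]
6537 (array([-0.3029839 ,  0.12452213, -0.05775566]), np.float64(0.0011316722761652957)) 0.14886338434809887
1225 (array([-0.30358768,  0.12349333, -0.04919926]), np.float64(0.0003564849689348705))
[0.5398839  0.54596014 0.54917077 0.55745332]
```

View pics/w1.png

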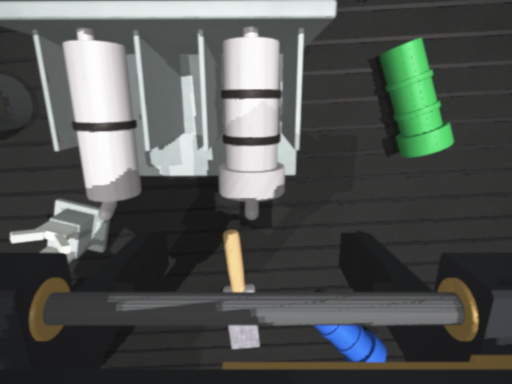

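Wrist view: collar at (252,182), welds at (251,140) and (251,94), peg tip (251,208); the plain pipe is on the left.

Run:
```python
from h import *
z=np.load("pics/w1.npz");W=world("wrist",z["d"],z["T"])
for n,u,v,h in(("wa",251,140,.146),("wb",251,94,.146),("collar shoulder",252,164,.150)):
    print(n,W[v,u],onplane("wrist",(u,v),h,z["T"]))
for v in range(150,215,5):print(v,W[v,252].round(4))
```

```text
wa [ 0.59855467 -0.30550259  0.14543544] [ 0.59862581 -0.30551125  0.146     ]
wb [ 0.6290976  -0.30710149  0.14519714] [ 0.6290874  -0.30710797  0.146     ]
collar shoulder [ 0.58131303 -0.30530552  0.14427088] [ 0.58247753 -0.30539803  0.15      ]
150 [ 0.5913 -0.3058  0.1441]
155 [ 0.5879 -0.3056  0.1447]
160 [ 0.5842 -0.3055  0.1442]
165 [ 0.5806 -0.3053  0.1445]
170 [ 0.5768 -0.3051  0.1436]
175 [ 0.5749 -0.305   0.1511]
180 [ 0.5707 -0.3048  0.149 ]
185 [ 0.5673 -0.3046  0.1499]
190 [ 0.5633 -0.3044  0.149 ]
195 [ 0.5599 -0.3042  0.1499]
200 [ 0.5562 -0.304   0.1502]
205 [ 0.5503 -0.3037  0.144 ]
210 [ 0.5477 -0.3036  0.1479]
```

Call:
servo_tool(
  targets="0 0 0 0.012 -0.002 0.03 -1; 0 0 0 0 0 0.045 -1; 0 0 0 0 0 0.03 -1; 0 0 0 0 0 0.01 -1; 0 0 0 0 0 0 1",
)

```text
clock: 3.08
tool_pos: [0.5646, -0.3008, 0.1074]
tcp_rot: [3.142, -0.0, -0.045]
ft_force: [0.4, -0.9, 0.6]
finger_gap: 0.0801
finger_force: 0.0
```

Call:
servo_tool(
  targets="0 0 0 0 0 0 1; 0 0 0 0 0 0 1; 0 0 0 0 0 0 1; 0 0 0 0 0 0 1",
)

```text
clock: 3.58
tool_pos: [0.5647, -0.3015, 0.1074]
tcp_rot: [3.141, -0.001, -0.046]
ft_force: [-0.6, -1.1, 4.0]
finger_gap: 0.0511
finger_force: 29.8
```

Call:
servo_tool(
  targets="0 0 0 0 0 -0.008 1; 0 0 0 0 0 -0.007 1; 0 0 0 0 0 0 1",
)

```text
clock: 3.95
tool_pos: [0.5647, -0.3013, 0.1224]
tcp_rot: [3.141, -0.001, -0.046]
ft_force: [-0.5, 0.5, -1.2]
finger_gap: 0.0516
finger_force: 29.8
```

Call:
servo_tool(
  targets="0 0 0 -0.025 0 0 1; 0 0 0 -0.035 0 0 1; 0 0 0 -0.04 0 0 1; 0 0 0 -0.04 0 0 1; 0 0 0 -0.015 0 0 1",
)

```text
clock: 4.58
tool_pos: [0.4082, -0.2938, 0.1218]
tcp_rot: [-3.141, 0.0, -0.047]
ft_force: [0.2, -0.6, -2.1]
finger_gap: 0.0513
finger_force: 29.8
```

Run:
```python
from wr import *
s,p,W,T=wrist("w2");cv2.imwrite("pics/w2.png",p[:,:,::-1]);print(s['tool_pos'],s['finger_gap'],s['finger_force'],s['ft_force'])
for v in range(0,260,12):print(v,W[v,252].round(4),p[v,252])
```

```text
[ 0.40823384 -0.2938213   0.12184124] 0.051341621985685135 29.814082170050824 [ 0.22212337 -0.62232312 -2.10683084]
0 [ 0.5497 -0.2988  0.0109] [231 238 237]
12 [ 0.5081 -0.2976  0.1551] [248 246 247]
24 [ 0.5048 -0.2974  0.1545] [249 247 248]
36 [ 0.501  -0.2972  0.1559] [250 248 249]
48 [ 0.4974 -0.2971  0.1565] [250 249 249]
60 [ 0.4938 -0.2969  0.1561] [251 250 250]
72 [ 0.4901 -0.2967  0.1559] [252 250 251]
84 [ 0.4864 -0.2965  0.156 ] [252 251 251]
96 [ 0.4825 -0.2963  0.1561] [253 252 252]
108 [ 0.4786 -0.2962  0.1557] [253 252 252]
120 [ 0.4746 -0.296   0.157 ] [75 71 70]
132 [ 0.4705 -0.2958  0.1566] [241 237 239]
144 [ 0.4664 -0.2956  0.157 ] [244 241 242]
156 [ 0.4623 -0.2954  0.1577] [244 241 242]
168 [ 0.4578 -0.2952  0.1568] [243 240 241]
180 [ 0.4533 -0.2949  0.1565] [244 240 241]
192 [ 0.4491 -0.2947  0.1577] [243 240 241]
204 [ 0.4449 -0.2945  0.1589] [69 65 63]
216 [ 0.4402 -0.2943  0.1589] [77 73 73]
228 [ 0.4349 -0.294   0.1577] [242 239 240]
240 [nan nan nan] [237 234 235]
252 [ 0.425  -0.2936  0.1579] [123 120 121]
```

View pics/w2.png

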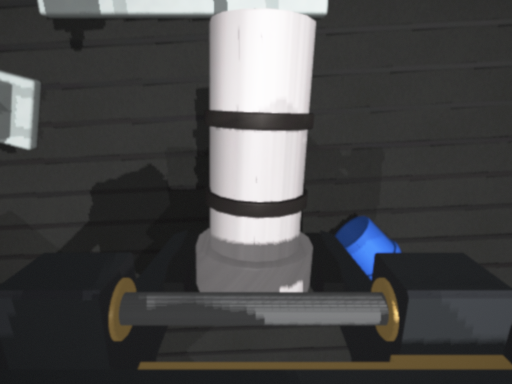

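Coupon is off the peg and held: welds at rows 120 and 205, plain end at row 12, so the grasp is at coupon x ≈ +46 mm. Checking the rest from w1 depth and planning.

Run:
```python
from h import *
from fit import sel,rect
for t in("w1","w2"):
    z=np.load(f"pics/{t}.npz");W=world("wrist",z["d"],z["T"])
    for lo,hi in((.006,.02),(.04,.06),(.06,.11),(.09,.11)):rect(sel(W,.43,.545,-.15,-.03,lo,hi),f"{t} {lo}")
A=np.load("pics/A.npy");B=np.load("pics/B.npy")
for W in(A,B):
    for lo,hi in((.006,.02),(.09,.11)):rect(sel(W,.44,.53,-.14,-.04,lo,hi),f"{lo}")
plan([.450,-.0776,.16],-17.5,5,1)
```

```text
w1 0.006 1023 z 10.2 [487.5 -89. ] [64.9 55.8] 71.8
w1 0.04 819 z 46.3 [487.3 -89.3] [33.9 44.3] 71.9
w1 0.06 823 z 77.5 [501.8 -93.7] [34.7 53.1] 11.7
w1 0.09 17 z 90.2 [502.4 -94.1] [48.5  6.9] 74.4
w2 0.006 2315 z 10.1 [ 480.6 -108.1] [27.1 56.8] 74.5
w2 0.04 0
w2 0.06 0
w2 0.09 0
0.006 125 z 9.5 [486.3 -84.4] [77.8 55.8] 69.9
0.09 4
0.006 164 z 10.5 [492.4 -92.2] [80.5 47.8] 40.9
0.09 3
0 0 0.052 0.0064 -0.0436 -0.0076 1; 0 0 0.052 0.0041 -0.0439 -0.0076 1; 0 0 0.052 0.0019 -0.0440 -0.0076 1; 0 0 0.052 -0.0004 -0.0441 -0.0076 1; 0 0 0.052 -0.0027 -0.0440 -0.0076 1;
step 44.72594740156512
```

Call:
servo_tool(
  targets="0 0 0.053 0.007 -0.044 -0.008 1; 0 0 0.053 0.004 -0.044 -0.008 1; 0 0 0.053 0.002 -0.044 -0.008 1; 0 0 0.053 0 -0.044 -0.008 1; 0 0 0.054 -0.003 -0.044 -0.008 1",
)

```text
clock: 5.25
tool_pos: [0.4543, -0.076, 0.1622]
tcp_rot: [-3.141, -0.001, -0.314]
ft_force: [0.0, 0.1, -0.8]
finger_gap: 0.0517
finger_force: 29.8
```

Call:
servo_tool(
  targets="0 0 0 0 0 0 1",
)

```text
clock: 5.38
tool_pos: [0.4543, -0.0751, 0.1623]
tcp_rot: [-3.141, -0.002, -0.308]
ft_force: [-0.2, -0.8, -1.8]
finger_gap: 0.0513
finger_force: 30.0
```

Run:
```python
from wr import *
from fit import sel,cyl
s,p,W,T=wrist("w3");print(s['tool_pos'],np.degrees(s['tcp_rot']))
t=T
# pipe in tool frame
Q=world("wrist",np.load("pics/w3.npz")["d"],manip.camera_model("wrist")["T_tool_cam"])
P=sel(Q,.03,.10,-.03,.03,-.06,-.005);P=P*[1,1,-1]
print(len(P),cyl(P,.02,0.046,0), P[:,0].min(),P[:,0].max())
```

```text
[ 0.45428815 -0.07511199  0.16234777] [-1.79979531e+02 -9.02422238e-02 -1.76642674e+01]
20361 (array([0.00106946, 0.01510101, 0.03441798]), np.float64(0.0005956298883581339)) 0.030006263367906377 0.0999986357113278
```

Call:
servo_tool(
  targets="0 0 -0.028 -0.002 0.0035 0.02 1; 0 0 0 0 0 0.03 1; 0 0 0 0 0 0.02 1; 0 0 0 0 0 0.008 1; 0 0 0 0 0 0 1",
)

```text
clock: 6.05
tool_pos: [0.4504, -0.0808, 0.0837]
tcp_rot: [3.142, -0.0, -0.285]
ft_force: [0.9, -0.4, -0.5]
finger_gap: 0.0516
finger_force: 30.0
```

Call:
servo_tool(
  targets="0 0 0 0 0 0 1; 0 0 0 0 0 0 1",
)

```text
clock: 6.3
tool_pos: [0.4503, -0.0804, 0.0843]
tcp_rot: [3.141, -0.001, -0.284]
ft_force: [-0.0, -0.5, -1.7]
finger_gap: 0.0519
finger_force: 30.0
```

Call:
servo_tool(
  targets="0 0 0 0 -0.0027 0 1; 0 0 0 0 0 0.002 1; 0 0 0 0 0 0.002 1; 0 0 0 0 0 0 1",
)

```text
clock: 6.8
tool_pos: [0.4507, -0.0775, 0.0796]
tcp_rot: [-3.141, 0.0, -0.284]
ft_force: [-0.4, 0.3, -0.8]
finger_gap: 0.0516
finger_force: 30.0
```

Call:
servo_tool(
  targets="0 0 0 0 0 0.0015 1; 0 0 0 0 0 0 1",
)

```text
clock: 7.05
tool_pos: [0.4509, -0.0775, 0.0784]
tcp_rot: [-3.141, -0.0, -0.284]
ft_force: [-1.1, 2.1, 2.5]
finger_gap: 0.0516
finger_force: 30.2
```

Call:
servo_tool(
  targets="0 0 0 0 0 0.001 1; 0 0 0 0 0 0 1",
)

```text
clock: 7.3
tool_pos: [0.4509, -0.0774, 0.0777]
tcp_rot: [-3.141, -0.001, -0.284]
ft_force: [-2.2, 4.8, 7.5]
finger_gap: 0.0518
finger_force: 29.8
```

Call:
servo_tool(
  targets="0 0 0 0 0 0 -1; 0 0 0 0 0 0 -1; 0 0 0 0 0 0 -1; 0 0 0 0 0 -0.03 -1; 0 0 0 0 0 -0.06 -1",
)

```text
clock: 7.92
tool_pos: [0.4499, -0.0774, 0.1669]
tcp_rot: [-3.141, 0.005, -0.284]
ft_force: [1.1, -0.1, -0.1]
finger_gap: 0.0881
finger_force: 0.0
```

Call:
servo_tool(
  targets="0 0 -0.03 0.03 0 -0.02 -1; 0 0 0 0 0 0 -1",
)

```text
clock: 8.18
tool_pos: [0.481, -0.0867, 0.1883]
tcp_rot: [3.141, -0.004, -0.254]
ft_force: [-0.9, 0.1, -0.1]
finger_gap: 0.0878
finger_force: 0.0
```

Run:
```python
from wr import *
from fit import sel,cyl
s,p,W,T=wrist("w4");print(s['tool_pos'],np.degrees(s['tcp_rot']))
cv2.imwrite("pics/w4.png",p[:,:,::-1])
Q=world("wrist",np.load("pics/w4.npz")["d"],manip.camera_model("wrist")["T_tool_cam"])
P=sel(Q,.02,.10,-.03,.03,.03,.08);P=P*[1,1,-1]
print(len(P),cyl(P,.02,0.05,0))
for v in range(0,300,8):print(v,W[v,252].round(4),p[v,252,0],Q[v,252].round(4))
```

```text
[ 0.48100623 -0.08666674  0.18830853] [179.96090853  -0.20987652 -14.56493021]
2914 (array([ 0.00244123, -0.0934098 ,  0.05256332]), np.float64(0.000494498945474188))
0 [ 6.390e-01 -1.259e-01  1.000e-04] 43 [ 0.1621 -0.0019  0.1888]
8 [ 6.325e-01 -1.241e-01  6.000e-04] 45 [ 0.1553 -0.0019  0.1883]
16 [ 0.6256 -0.1224  0.002 ] 43 [ 0.1482 -0.0019  0.1869]
24 [ 6.195e-01 -1.208e-01 -5.000e-04] 43 [ 0.1419 -0.002   0.1893]
32 [ 6.126e-01 -1.190e-01  5.000e-04] 44 [ 0.1348 -0.002   0.1883]
40 [ 0.6057 -0.1172  0.0012] 45 [ 0.1277 -0.002   0.1876]
48 [ 5.990e-01 -1.154e-01 -3.000e-04] 44 [ 0.1208 -0.002   0.1891]
56 [ 0.5919 -0.1136  0.0006] 41 [ 0.1134 -0.002   0.1881]
64 [ 5.849e-01 -1.117e-01 -1.000e-04] 45 [ 0.1062 -0.002   0.1888]
72 [ 5.778e-01 -1.099e-01 -3.000e-04] 45 [ 0.0988 -0.002   0.189 ]
80 [ 0.5705 -0.108  -0.0009] 44 [ 0.0913 -0.002   0.1895]
88 [ 0.5631 -0.106  -0.001 ] 43 [ 0.0836 -0.002   0.1896]
96 [ 0.5556 -0.1041  0.0006] 40 [ 0.0759 -0.002   0.188 ]
104 [ 0.548  -0.1021 -0.0011] 91 [ 0.068  -0.002   0.1897]
112 [ 0.5441 -0.1016  0.1132] 234 [ 0.0646 -0.0015  0.0754]
[... 681 characters left out ...]
0.1136] 140 [-0.0046 -0.0016  0.0747]
216 [ 0.4715 -0.0826  0.1147] 102 [-0.0105 -0.0016  0.0736]
224 [ 0.4652 -0.081   0.1145] 102 [-0.0169 -0.0016  0.0737]
232 [ 0.4615 -0.08    0.1205] 204 [-0.0208 -0.0015  0.0678]
240 [ 0.4557 -0.0785  0.1215] 99 [-0.0268 -0.0015  0.0667]
248 [ 0.4488 -0.0767  0.1203] 111 [-0.0339 -0.0016  0.0679]
256 [ 0.3812 -0.0586  0.0004] 101 [-0.1043 -0.0022  0.1875]
264 [ 3.709e-01 -5.590e-02  2.000e-04] 40 [-0.115  -0.0022  0.1877]
272 [ 0.3602 -0.0531 -0.0005] 38 [-0.1261 -0.0022  0.1884]
280 [ 0.3509 -0.0507  0.0016] 31 [-0.1357 -0.0022  0.1862]
288 [ 0.3398 -0.0478  0.0009] 37 [-0.1472 -0.0022  0.1869]
296 [ 0.5068 -0.0925  0.2672] 76 [ 0.0267 -0.0008 -0.0788]
```

View pics/w4.png

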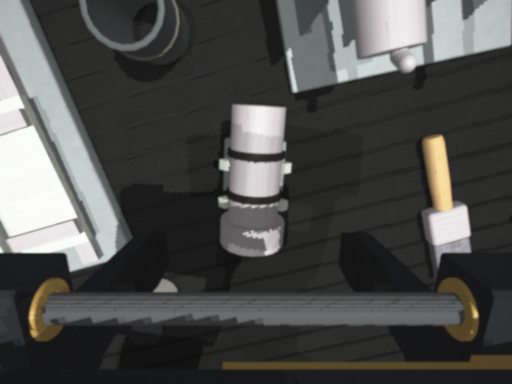

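The coupon lies level in the V rest: welds at rows 156 and 196, plain end at row 106. The stub (135,20) may be near the open fingers, so I measure it.

Run:
```python
from h import *
from fit import sel,rect
z=np.load("pics/w4.npz");W=world("wrist",z["d"],z["T"]);A=np.load("pics/A.npy");B=np.load("pics/B.npy")
for n,V in(("w4",W),("A",A),("B",B)):
    rect(sel(V,.54,.70,-.09,.05,.07,.1),n+" stub")
    rect(sel(V,.35,.9,.0,.35,.196,.22),n+" arm");rect(sel(V,.36,.47,-.05,.12,.03,.08),n+" jar")
rect(sel(W,.35,.9,-.02,.3,.05,.07),"w4 carrier");print(np.degrees(manip.get_state()['tcp_rot']))
```

```text
w4 stub 1798 z 86.4 [606.4 -56.3] [131.5  50.3] 45.9
w4 arm 0
w4 jar 664 z 39.9 [411.9  85.2] [130.3  35.4] 24.9
A stub 126 z 85.4 [633.9 -34.1] [59.1 57. ] 4.9
A arm 367 z 208.6 [694.3 173.3] [154.5  19.5] 1.3
A jar 141 z 44.0 [413.   83.5] [133.7  37.3] 26.8
B stub 275 z 83.6 [637.7 -32.3] [58.3 58.7] 83.5
B arm 520 z 209.8 [698.3 176.7] [154.3  23.5] 2.0
B jar 194 z 46.0 [411.8  84.6] [129.9  38.2] 28.1
w4 carrier 1076 z 64.4 [514.7  82.6] [154.2 316.4] 76.1
[ 1.79995047e+02  5.66540629e-03 -1.45848304e+01]
```

Call:
servo_tool(
  targets="0 0 0.053 0.0565 0.0027 0.01 -1; 0 0 0 0 0 0.05 -1; 0 0 0 0 0 0.04 -1; 0 0 0 0 0 0.012 -1; 0 0 0 0 0 0 -1",
)

```text
clock: 8.85
tool_pos: [0.5331, -0.1027, 0.075]
tcp_rot: [-3.141, 0.002, -0.307]
ft_force: [0.5, 0.0, 0.1]
finger_gap: 0.0884
finger_force: 0.0
```

Call:
servo_tool(
  targets="0 0 0 0 0 0 1; 0 0 0 0 0 0 1; 0 0 0 0 0 0 1; 0 0 0 0 0 0 1; 0 0 0 0 0 0 1",
)

```text
clock: 9.48
tool_pos: [0.5336, -0.1029, 0.0754]
tcp_rot: [3.141, -0.0, -0.307]
ft_force: [0.6, -3.9, 0.6]
finger_gap: 0.0405
finger_force: 1.4
```

Call:
servo_tool(
  targets="0 0 0 0 0 0 1; 0 0 0 0 0 -0.01 1; 0 0 0 0 0 -0.05 1; 0 0 0 0 0 -0.06 1; 0 0 0 0 0 0 1",
)

```text
clock: 10.1
tool_pos: [0.5351, -0.1032, 0.1999]
tcp_rot: [3.141, -0.009, -0.307]
ft_force: [0.3, -0.4, -1.7]
finger_gap: 0.0389
finger_force: 29.7
```

Run:
```python
from wr import *
s=manip.get_state();print(s['tool_pos'],s['finger_gap'],s['finger_force'])
plan([.43,.13,.21],181.5,20,1)
```

```text
[ 0.53510726 -0.10323228  0.19989375] 0.0388833007639366 29.732721323962323
0 0 -0.174 -0.0085 -0.0095 -0.0006 1; 0 0 -0.174 -0.0068 -0.0109 -0.0006 1; 0 0 -0.174 -0.0048 -0.0119 -0.0006 1; 0 0 -0.174 -0.0027 -0.0125 -0.0006 1; 0 0 -0.174 -0.0004 -0.0128 -0.0006 1;
0 0 -0.174 0.0018 -0.0127 -0.0006 1; 0 0 -0.174 0.0039 -0.0122 -0.0006 1; 0 0 -0.174 0.0060 -0.0113 -0.0006 1; 0 0 -0.174 0.0078 -0.0101 -0.0006 1; 0 0 -0.174 0.0095 -0.0086 -0.0006 1;
0 0 -0.174 0.0108 -0.0068 -0.0006 1; 0 0 -0.174 0.0118 -0.0049 -0.0006 1; 0 0 -0.174 0.0125 -0.0027 -0.0006 1; 0 0 -0.174 0.0128 -0.0005 -0.0006 1; 0 0 -0.174 0.0127 0.0017 -0.0006 1;
0 0 -0.174 0.0122 0.0038 -0.0006 1; 0 0 -0.174 0.0113 0.0059 -0.0006 1; 0 0 -0.174 0.0102 0.0078 -0.0006 1; 0 0 -0.174 0.0087 0.0094 -0.0006 1; 0 0 -0.174 0.0069 0.0108 -0.0006 1;
step 12.801071028310266
```

Call:
servo_tool(
  targets="0 0 -0.174 -0.009 -0.009 -0.001 1; 0 0 -0.174 -0.007 -0.011 -0.001 1; 0 0 -0.174 -0.005 -0.012 0 1; 0 0 -0.174 -0.003 -0.013 0 1; 0 0 -0.174 0 -0.013 -0.001 1",
)

```text
clock: 10.72
tool_pos: [0.5053, -0.0431, 0.1972]
tcp_rot: [-3.139, 0.001, 0.568]
ft_force: [-0.0, -0.4, -0.6]
finger_gap: 0.0393
finger_force: 29.7
```

Call:
servo_tool(
  targets="0 0 -0.174 0.002 -0.013 -0.001 1; 0 0 -0.174 0.004 -0.012 -0.001 1; 0 0 -0.174 0.006 -0.011 -0.001 1; 0 0 -0.174 0.008 -0.010 0 1; 0 0 -0.174 0.009 -0.009 0 1",
)

```text
clock: 11.35
tool_pos: [0.4791, 0.015, 0.2002]
tcp_rot: [-3.139, -0.0, 1.438]
ft_force: [0.1, -0.3, -2.1]
finger_gap: 0.0393
finger_force: 29.7
```

Call:
servo_tool(
  targets="0 0 -0.174 0.011 -0.007 -0.001 1; 0 0 -0.174 0.012 -0.005 -0.001 1; 0 0 -0.174 0.013 -0.003 -0.001 1; 0 0 -0.174 0.013 0 -0.001 1; 0 0 -0.174 0.013 0.002 -0.001 1",
)

```text
clock: 11.98
tool_pos: [0.4524, 0.0748, 0.2053]
tcp_rot: [-3.14, -0.002, 2.309]
ft_force: [-0.0, -0.5, -1.9]
finger_gap: 0.039
finger_force: 29.7
```

Call:
servo_tool(
  targets="0 0 -0.174 0.012 0.004 -0.001 1; 0 0 -0.174 0.011 0.006 0 1; 0 0 -0.174 0.010 0.008 0 1; 0 0 -0.174 0.009 0.009 0 1; 0 0 -0.174 0.007 0.011 0 1",
)

```text
clock: 12.6
tool_pos: [0.4262, 0.1328, 0.2063]
tcp_rot: [3.141, -0.003, -3.105]
ft_force: [0.4, 0.1, -1.4]
finger_gap: 0.0387
finger_force: 29.7
```

Run:
```python
from wr import *
from fit import sel,cyl
s,p,W,T=wrist("w5");print(s['tool_pos'],np.degrees(s['tcp_rot']),s['joints'],s['finger_gap'],s['finger_force'],s['ft_force'])
t,d=manip.get_image("top");q,e=manip.get_image("scene")
np.savez("pics/s5.npz",p=q,d=e);np.savez("pics/t5.npz",p=t,d=d)
cv2.imwrite("pics/all5.png",np.vstack([np.hstack([cv2.resize(x[:,:,::-1],(400,300)) for x in(p,q[96:288,200:456])]),np.zeros((4,800,3),np.uint8)]))
Q=world("wrist",np.load("pics/w5.npz")["d"],manip.camera_model("wrist")["T_tool_cam"])
P=sel(Q,-.15,.05,-.04,.04,-.06,.0)*[1,1,-1];print(len(P))
if len(P)>50:print(P.min(0),P.max(0))
```

```text
[0.42622294 0.13279274 0.20626955] [ 1.79989914e+02 -1.43791448e-01 -1.77885047e+02] [ 3.55885691e-02  2.31133152e-01  1.62173826e+00  1.79684875e-04
  1.29123111e+00 -1.57217023e+00] 0.038670034563059015 29.740898466843646 [ 0.37465147  0.12894863 -1.3622609 ]
14008
[-0.0516475  -0.03534903  0.00010365] [0.01578212 0.03675342 0.05999725]
```

View pics/all5.png

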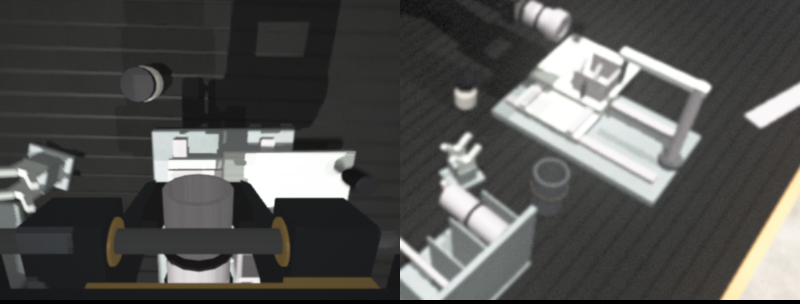

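Wrist view shows the plain end (left half, (200,190)), carrier with knob (357,180); scene view shows the coupon held collar towards the stage. Fit pipe-in-tool and the knob.

Run:
```python
from h import *
from fit import sel,cyl,rect
z=np.load("pics/w5.npz");W=world("wrist",z["d"],z["T"]);Q=world("wrist",z["d"],manip.camera_model("wrist")["T_tool_cam"])
P=sel(Q,-.045,.03,-.016,.016,-.05,-.025)*[1,1,-1]
print(len(P),np.percentile(P[:,0],[0,1,50,98,99.5,100]))
for a,b in((-.045,-.02),(-.02,0),(0,.015)):
    S=P[(P[:,0]>a)&(P[:,0]<b)];print(a,len(S),len(S)>20 and cyl(S,.02,0,0), len(S)>20 and np.percentile(S[:,2],95))
print("all",cyl(P,.02,0,0))
rect(sel(W,.43,.49,.27,.34,.10,.125),"knob wrist")
rect(sel(W,.40,.6,.1,.35,.05,.066),"carrier wrist")
for f,n in(("s5","scene"),("t5","top")):
    V=world(n,np.load(f"pics/{f}.npz")["d"])
    rect(sel(V,.43,.49,.27,.34,.10,.125),"knob "+n)
    rect(sel(V,.43,.62,.16,.35,.053,.064),"carrier "+n)
    rect(sel(V,.55,.6,.17,.26,.085,.12),"endplate/cheeks far "+n)
    rect(sel(V,.51,.6,.17,.27,.1,.115),"cheek tops "+n)
    rect(sel(V,.6,.8,.1,.25,.2,.22),"arm "+n)
```

```text
5410 [-0.04203679 -0.03695658  0.00042834  0.01449678  0.01470777  0.0151205 ]
-0.045 1714 (array([-0.00048925,  0.01917866, -0.04793212]), np.float64(0.0007326345061089614)) 0.04067488271105428
-0.02 959 (array([0.0010403 , 0.02010139, 0.0108403 ]), np.float64(0.000894276796867325)) 0.04104699520462695
0 2732 (array([0.00068878, 0.01942843, 0.00325031]), np.float64(0.00039085093957788933)) 0.03995151217295773
all (array([ 0.00076246,  0.0194738 , -0.00777491]), np.float64(0.0006258442830545559))
knob wrist 898 z 114.3 [457.7 310.9] [23.8 23.5] 13.7
carrier wrist 8440 z 57.9 [518.5 251.4] [157.8 165.5] 1.9
knob scene 53 z 114.5 [461.1 310.7] [22.1 22.3] 61.2
carrier scene 1147 z 59.1 [523.8 251.1] [166.6 168.2] 1.6
endplate/cheeks far scene 253 z 98.4 [575.2 214.2] [49.6 85.9] 0.2
cheek tops scene 140 z 104.8 [565.9 216.4] [68.8 80.6] 1.9
arm scene 481 z 210.2 [698.6 175.8] [154.2  24.3] 2.5
knob top 0
carrier top 561 z 57.2 [574.2 249.7] [ 57.9 165. ] 1.8
endplate/cheeks far top 173 z 97.4 [573.9 212.4] [47.  82.2] 0.6
cheek tops top 71 z 105.1 [572.1 215.5] [56.  79.6] 9.6
arm top 350 z 208.8 [694.3 173. ] [154.3  20.3] 1.5
```

Call:
servo_tool(
  targets="0 0 0.007 -0.023 0.027 0.015 1; 0 0 0 -0.023 0.027 0.015 1; 0 0 0 -0.023 0.027 0.015 1; 0 0 0 0 0 0 1; 0 0 0 0 0 0 1",
)

```text
clock: 13.38
tool_pos: [0.4937, 0.2146, 0.162]
tcp_rot: [-3.141, -0.001, -3.12]
ft_force: [1.0, -0.1, -1.9]
finger_gap: 0.0389
finger_force: 29.7
```

Run:
```python
from wr import *
from fit import sel,cyl,rect
s,p,W,T=wrist("w6");print(s['tool_pos'],np.degrees(s['tcp_rot']),s['ft_force'])
rect(sel(W,.43,.49,.27,.34,.10,.125),"knob wrist")
rect(sel(W,.40,.6,.1,.35,.05,.066),"carrier wrist")
n="scene";q,e=manip.get_image(n);V=world(n,e);np.savez("pics/s6.npz",p=q,d=e)
cv2.imwrite("pics/s6.png",cv2.resize(q[110:220,290:430,::-1],(763,600),interpolation=cv2.INTER_CUBIC))
```

```text
[0.49373599 0.21457035 0.16201211] [-1.79981713e+02 -5.61871239e-02 -1.78742194e+02] [ 0.95732846 -0.10750174 -1.90245574]
knob wrist 1393 z 114.5 [457.8 311.1] [23.2 23.2] 16.3
carrier wrist 21211 z 57.8 [514.2 218.3] [146.3 230.1] 2.0
```

View pics/s6.png

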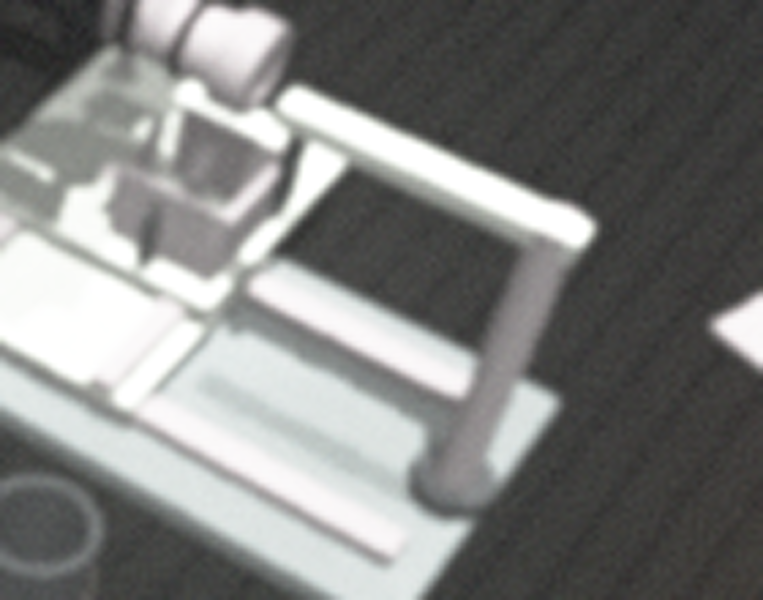

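Call:
servo_tool(
  targets="0 0 -0.008 0.0017 0.001 0.015 1; 0 0 0 0 0 0.02 1; 0 0 0 0 0 0.02 1; 0 0 0 0 0 0.012 1; 0 0 0 0 0 0.006 1",
)

```text
clock: 14.1
tool_pos: [0.4923, 0.2158, 0.0892]
tcp_rot: [-3.142, 0.0, -3.11]
ft_force: [-0.5, 0.5, -1.0]
finger_gap: 0.0387
finger_force: 29.7
```

Call:
servo_tool(
  targets="0 0 0 0 0 0.003 1; 0 0 0 0 0 0 1",
)

```text
clock: 14.35
tool_pos: [0.4924, 0.2162, 0.0866]
tcp_rot: [3.142, 0.001, -3.109]
ft_force: [0.6, -0.9, -1.4]
finger_gap: 0.0389
finger_force: 29.7
```

Call:
servo_tool(
  targets="0 0 0 0 0 0.002 1; 0 0 0 0 0 0.002 1; 0 0 0 0 0 0 1",
)

```text
clock: 14.72
tool_pos: [0.4922, 0.2161, 0.0822]
tcp_rot: [-3.142, -0.0, -3.109]
ft_force: [0.4, 0.9, -1.1]
finger_gap: 0.0388
finger_force: 29.7
```

Call:
servo_tool(
  targets="0 0 0 0 0 0.0015 1; 0 0 0 0 0 0 1",
)

```text
clock: 14.98
tool_pos: [0.4923, 0.2162, 0.0808]
tcp_rot: [3.142, 0.0, -3.109]
ft_force: [-0.1, 0.8, -0.3]
finger_gap: 0.039
finger_force: 29.6
```

Call:
servo_tool(
  targets="0 0 0 0 0 0.0015 1; 0 0 0 0 0 0 1",
)

```text
clock: 15.22
tool_pos: [0.4923, 0.2163, 0.0796]
tcp_rot: [3.141, 0.001, -3.109]
ft_force: [-1.9, 0.1, 4.4]
finger_gap: 0.0391
finger_force: 29.3
```

Call:
servo_tool(
  targets="0 0 0 0 0 0.001 1; 0 0 0 0 0 0 1",
)

```text
clock: 15.48
tool_pos: [0.4924, 0.2163, 0.0788]
tcp_rot: [3.141, 0.001, -3.109]
ft_force: [-3.3, 0.9, 6.8]
finger_gap: 0.0387
finger_force: 29.0
```

Call:
servo_tool(
  targets="0 0 0 0 0 0 -1; 0 0 0 0 0 0 -1; 0 0 0 0 0 0 -1; 0 0 0 0 0 -0.04 -1; 0 0 0 0 0 -0.06 -1",
)

```text
clock: 16.1
tool_pos: [0.4916, 0.2159, 0.1781]
tcp_rot: [-3.141, -0.004, -3.11]
ft_force: [1.1, 0.6, 0.5]
finger_gap: 0.0864
finger_force: 0.0
```

Call:
servo_tool(
  targets="0 0 0 0.03 0 -0.03 -1; 0 0 0 0 0 0 -1; 0 0 0 0 0 0 -1",
)

```text
clock: 16.48
tool_pos: [0.4624, 0.2151, 0.2074]
tcp_rot: [-3.141, -0.001, -3.109]
ft_force: [-0.0, -0.4, -0.2]
finger_gap: 0.0883
finger_force: 0.0
```

Run:
```python
from wr import *
from fit import sel,cyl,rect
s,p,W,T=wrist("w7");print(s['tool_pos'],np.degrees(s['tcp_rot']),s['ft_force'])
rect(sel(W,.43,.49,.27,.34,.10,.125),"knob")
P=sel(W,.475,.52,.19,.25,.105,.13);print(len(P),cyl(P,.02,.53,.03))
P=sel(W,.56,.60,.19,.25,.11,.14);print(len(P),len(P)>50 and cyl(P,.026,.53,.03))
q,e=manip.get_image("scene");np.savez("pics/s7.npz",p=q,d=e)
a=cv2.resize(p[:,:,::-1],(512,384));b=cv2.resize(q[110:230,290:398,::-1],(346,384),interpolation=cv2.INTER_CUBIC)
cv2.imwrite("pics/w7.png",np.hstack([a[:,60:],b]))
```

```text
[0.46237147 0.21507538 0.20738963] [-1.79983715e+02 -5.58222576e-02 -1.78157142e+02] [-0.03869669 -0.38235524 -0.15630599]
knob 837 z 114.5 [457.8 311.2] [23.1 22.8] 43.8
2171 (array([0.21880549, 0.1000177 , 0.03086535]), np.float64(0.0005016055479704767))
371 (array([0.21821806, 0.09944581, 0.04053462]), np.float64(0.00039210191992703966))
```

View pics/w7.png

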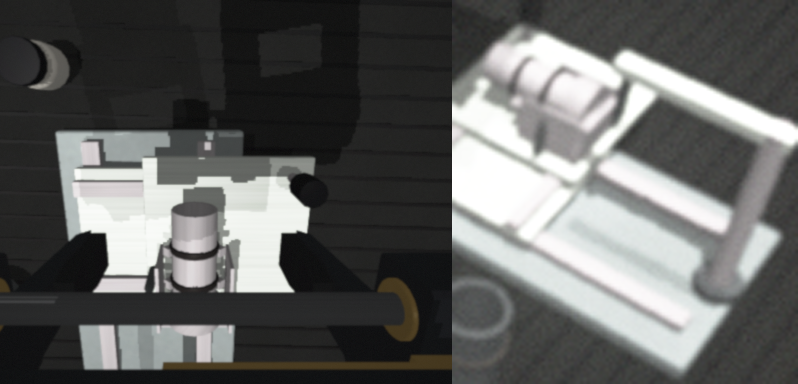

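Wrist view: the coupon lies in the cradle, welds at (195,250) and (195,284), axis level at z 0.100; scene view: collar between the cheeks at the end plate. I have used all ten views, so from here I measure with code: the pointer rod and welds in the same cameras.

Run:
```python
from h import *
from fit import sel,rect,cyl
for f,n in(("scene0","scene"),("s5","scene"),("s6","scene"),("s7","scene"),("top0","top"),("t5","top")):
    V=world(n,np.load(f"pics/{f}.npz")["d"])
    for lo,hi in((.13,.15),(.15,.165),(.165,.18),(.18,.192)):
        P=sel(V,.60,.66,.15,.20,lo,hi);print(f,lo,len(P),P.mean(0).round(4) if len(P) else "",(np.ptp(P,axis=0)*1000).round(1) if len(P) else "")
z=np.load("pics/w7.npz");W=world("wrist",z["d"],z["T"]);p=z["p"]
for v in range(195,296,3):print(v,p[v,255],W[v,255].round(4))
V=world("scene",np.load("pics/s7.npz")["d"])
P=sel(V,.475,.52,.19,.25,.105,.13);print("pipe scene",len(P),cyl(P,.02,.53,.03));rect(sel(V,.43,.49,.27,.34,.10,.125),"knob scene")
```

```text
scene0 0.13 7 [0.6327 0.1727 0.1446] [5.8 2.4 9.9]
scene0 0.15 17 [0.6342 0.1711 0.1581] [10.4  6.4 12.7]
scene0 0.165 19 [0.6341 0.1711 0.1721] [ 9.8 11.6 12.7]
scene0 0.18 18 [0.6338 0.1713 0.1859] [10.8  7.7 11.2]
s5 0.13 7 [0.6329 0.1721 0.1451] [6.4 2.  9.1]
s5 0.15 16 [0.6339 0.1711 0.1577] [ 9.5  7.1 11.5]
s5 0.165 21 [0.6338 0.1712 0.1726] [10.1  9.4 14.6]
s5 0.18 16 [0.634  0.1711 0.1864] [11.8  7.2 11.7]
s6 0.13 6 [0.6331 0.1727 0.144 ] [ 6.6  3.1 11.1]
s6 0.15 18 [0.6337 0.1708 0.1579] [10.7  8.7 13.1]
s6 0.165 21 [0.6343 0.1711 0.1728] [11.3 10.5 13.9]
s6 0.18 16 [0.634  0.1713 0.1863] [11.2  8.8 11.1]
s7 0.13 7 [0.6327 0.1726 0.1447] [6.1 2.  8.9]
s7 0.15 17 [0.6342 0.171  0.1582] [10.7  7.6 14.1]
s7 0.165 21 [0.6338 0.1715 0.1724] [ 9.9  8.2 14.6]
s7 0.18 17 [0.6334 0.1714 0.1863] [10.4  8.1 10.7]
top0 0.13 0  
top0 0.15 8 [0.6272 0.1689 0.1589] [ 9.5  7.3 13.5]
top0 0.165 4 [0.6277 0.1672 0.1726] [6.5 4.5 9.9]
top0 0.18 0  
t5 0.13 0  
t5 0.15 7 [0.6272 0.168  0.1591] [ 9.5  6.7 11.1]
t5 0.165 5 [0.6272 0.1685 0.171 ] [7.6 7.  7.6]
t5 0.18 0  
195 [101 104 100] [0.4791
[... 787 characters left out ...]
 50] [0.5102 0.2188 0.1223]
258 [48 45 42] [0.5131 0.2189 0.1222]
261 [192 187 188] [0.5173 0.219  0.1194]
264 [218 212 214] [0.5194 0.2191 0.1206]
267 [217 212 214] [0.5224 0.2192 0.1202]
270 [218 212 213] [0.5255 0.2193 0.1198]
273 [217 211 213] [0.5285 0.2194 0.1195]
276 [216 211 213] [0.5311 0.2195 0.1198]
279 [216 211 212] [0.5339 0.2196 0.12  ]
282 [216 210 211] [0.5367 0.2197 0.1201]
285 [204 198 199] [0.5398 0.2198 0.1197]
288 [50 48 48] [0.5423 0.2199 0.1205]
291 [44 42 40] [0.5441 0.2199 0.122 ]
294 [37 37 38] [0.4355 0.2152 0.285 ]
pipe scene 131 (array([ 0.2178504 ,  0.10123918, -0.02605213]), np.float64(0.0009874338596904744))
knob scene 57 z 113.6 [459.9 310.5] [22.9 25.7] 42.6
```

```bash
python3 -c "
from h import *
plan([.4578,.3111,.19],91.7,10,-1,syaw=181.85)"
```

```text
0 0 0.157 0.0002 0.0096 0.0017 -1; 0 0 0.157 0.0017 0.0095 0.0017 -1; 0 0 0.157 0.0031 0.0091 0.0017 -1; 0 0 0.157 0.0045 0.0085 0.0017 -1; 0 0 0.157 0.0058 0.0077 0.0017 -1;
0 0 0.157 0.0069 0.0067 0.0017 -1; 0 0 0.157 0.0079 0.0055 0.0017 -1; 0 0 0.157 0.0086 0.0042 0.0017 -1; 0 0 0.157 0.0092 0.0028 0.0017 -1; 0 0 0.157 0.0095 0.0013 0.0017 -1;
step 9.767973976414407
```

Call:
servo_tool(
  targets="0 0 0.157 0 0.0095 0.002 -1; 0 0 0.157 0.0015 0.0095 0.002 -1; 0 0 0.157 0.003 0.009 0.002 -1; 0 0 0.157 0.0045 0.0085 0.002 -1; 0 0 0.157 0.006 0.0075 0.002 -1",
)

```text
clock: 17.2
tool_pos: [0.4603, 0.2631, 0.1969]
tcp_rot: [-3.14, -0.001, 2.383]
ft_force: [-0.1, 0.9, 0.1]
finger_gap: 0.0878
finger_force: 0.0
```

Call:
servo_tool(
  targets="0 0 0.157 0.007 0.0065 0.002 -1; 0 0 0.157 0.008 0.0055 0.002 -1; 0 0 0.157 0.0085 0.004 0.002 -1; 0 0 0.157 0.009 0.003 0.002 -1; 0 0 0.16 0.0095 0.0015 0.002 -1",
)

```text
clock: 17.82
tool_pos: [0.4579, 0.3108, 0.1868]
tcp_rot: [-3.139, 0.001, 1.595]
ft_force: [0.6, 0.5, 0.6]
finger_gap: 0.0884
finger_force: 0.0
```

Call:
servo_tool(
  targets="0 0 0 0 0 0 -1",
)

```text
clock: 17.95
tool_pos: [0.4577, 0.3108, 0.1869]
tcp_rot: [-3.139, 0.001, 1.603]
ft_force: [-0.2, -0.3, 0.1]
finger_gap: 0.0881
finger_force: 0.0
```

Run:
```python
from wr import *
from fit import sel,cyl,rect
s,p,W,T=wrist("w8");print(s['tool_pos'],np.degrees(s['tcp_rot']),s['ft_force'])
rect(sel(W,.43,.49,.27,.34,.10,.125),"knob")
P=sel(W,.475,.52,.19,.25,.105,.13);print(len(P),len(P)>50 and cyl(P,.02,.53,.03))
```

```text
[0.45772513 0.31083246 0.18689995] [-1.79879828e+02  4.44066993e-02  9.18316961e+01] [-0.21872554 -0.30290311  0.14792942]
knob 891 z 114.4 [458.3 311.8] [22.9 22.8] 46.6
404 (array([0.21899082, 0.10021698, 0.04246672]), np.float64(0.0005526514037308018))
```

Call:
servo_tool(
  targets="0 0 0 0.001 0 0.04 -1; 0 0 0 0 0 0.04 -1; 0 0 0 0 0 0.022 -1; 0 0 0 0 0 0 1; 0 0 0 0 0 0 1",
)

```text
clock: 18.62
tool_pos: [0.4582, 0.3116, 0.0871]
tcp_rot: [3.14, -0.0, 1.602]
ft_force: [-1.0, 0.0, 0.5]
finger_gap: 0.0708
finger_force: 0.0
```

Call:
servo_tool(
  targets="0 0 0 0 0 0 1; 0 0 0 0 0 0 1; 0 0 0 0 0 0 1; 0 0 0 0 0 0 1; 0 0 0 0 0 0 1",
)

```text
clock: 19.25
tool_pos: [0.4578, 0.3117, 0.0863]
tcp_rot: [3.141, -0.0, 1.601]
ft_force: [1.6, 1.5, -0.1]
finger_gap: 0.0232
finger_force: 30.0
```

Call:
servo_tool(
  targets="0 0 0 0 -0.002 0 1; 0 0 0 0 -0.002 0 1; 0 0 0 0 0 0 1",
)

```text
clock: 19.62
tool_pos: [0.4536, 0.3115, 0.0863]
tcp_rot: [3.141, -0.0, 1.601]
ft_force: [1.9, -0.2, 0.3]
finger_gap: 0.0233
finger_force: 30.0
```

Call:
servo_tool(
  targets="0 0 0 0 -0.002 0 1; 0 0 0 0 0 0 1",
)

```text
clock: 19.88
tool_pos: [0.4526, 0.3115, 0.0864]
tcp_rot: [3.139, -0.0, 1.601]
ft_force: [6.1, -1.3, -2.7]
finger_gap: 0.023
finger_force: 30.0
```

Call:
servo_tool(
  targets="0 0 0 0 -0.002 0 1; 0 0 0 0 0 0 1",
)

```text
clock: 20.12
tool_pos: [0.4525, 0.3114, 0.0864]
tcp_rot: [3.135, -0.001, 1.6]
ft_force: [14.9, -0.6, -7.3]
finger_gap: 0.023
finger_force: 30.0
```

Call:
servo_tool(
  targets="0 0 0 0 0.0035 0 1; 0 0 0 0.004 0 0 1; 0 0 0 0.003 0 0 1; 0 0 0 0 0 0 1",
)

```text
clock: 20.62
tool_pos: [0.4528, 0.3188, 0.0863]
tcp_rot: [3.142, -0.0, 1.601]
ft_force: [1.1, -1.6, 0.5]
finger_gap: 0.0227
finger_force: 30.0
```

Call:
servo_tool(
  targets="0 0 0 0.002 0 0 1; 0 0 0 0 0 0 1",
)

```text
clock: 20.88
tool_pos: [0.4528, 0.319, 0.0862]
tcp_rot: [-3.141, 0.003, 1.601]
ft_force: [2.8, -11.3, 2.5]
finger_gap: 0.0237
finger_force: 30.0
```

Call:
servo_tool(
  targets="0 0 0 0.002 0 0 1; 0 0 0 0 0 0 1",
)

```text
clock: 21.12
tool_pos: [0.4528, 0.3192, 0.0861]
tcp_rot: [-3.14, 0.007, 1.601]
ft_force: [2.2, -23.0, 4.7]
finger_gap: 0.0229
finger_force: 30.0
```

Call:
servo_tool(
  targets="0 0 0 -0.004 0.01 0 1; 0 0 0 -0.004 0.02 0 1; 0 0 0 -0.004 0.02 0 1; 0 0 0 -0.004 0.02 0 1; 0 0 0 0 0.005 0 1",
)

```text
clock: 21.75
tool_pos: [0.5285, 0.3091, 0.0862]
tcp_rot: [-3.141, -0.001, 1.6]
ft_force: [-3.0, 0.7, 4.6]
finger_gap: 0.0232
finger_force: 30.0
```

Call:
servo_tool(
  targets="0 0 0 0 0 0 1; 0 0 0 0 0 0 1",
)

```text
clock: 22.0
tool_pos: [0.5282, 0.309, 0.0863]
tcp_rot: [3.141, -0.0, 1.601]
ft_force: [2.9, 2.2, -0.2]
finger_gap: 0.0231
finger_force: 30.0
```

```bash
cat > chk.py <<'E'
from wr import *
from fit import sel,rect,cyl
q,e=manip.get_image("scene");V=world("scene",e);np.savez("pics/last.npz",p=q,d=e)
def m(n,lo,hi,c=(.632,.1745),r=.016):
    P=sel(V,c[0]-r,c[0]+r,c[1]-r,c[1]+r,lo,hi);print(n,len(P),P.mean(0).round(4) if len(P) else "")
m("rod",.15,.192);m("tip",.133,.149)
for lo,hi in((.07,.08),(.08,.09),(.09,.1),(.1,.108)):m("stud",lo,hi)
t,d=manip.get_image("top");U=world("top",d);P=sel(U,.61,.65,.15,.195,.13,.19);print("top rod",len(P),P.mean(0));P=sel(U,.61,.65,.15,.195,.07,.11);print("top stud",len(P),P.mean(0) if len(P) else"")
np.savez("pics/lastt.npz",p=t,d=d)
E
python3 chk.py
```

```text
rod 54 [0.6339 0.1711 0.1714]
tip 5 [0.6328 0.1722 0.1437]
stud 25 [0.6339 0.1798 0.0755]
stud 29 [0.6323 0.1797 0.0858]
stud 31 [0.6328 0.1808 0.0951]
stud 27 [0.6306 0.1821 0.1038]
top rod 12 [0.62700455 0.16805046 0.16469306]
top stud 73 [0.62789097 0.18163442 0.09231153]
```

Run:
```python
from h import *
from fit import sel
for f,n in(("last","scene"),("lastt","top")):
    V=world(n,np.load(f"pics/{f}.npz")["d"])
    for lo,hi in((.064,.075),(.075,.085),(.085,.095),(.095,.101),(.101,.108)):
        P=sel(V,.61,.65,.155,.1815,lo,hi);print(n,lo,len(P),np.median(P,axis=0).round(4) if len(P) else "",np.percentile(P[:,:2],[5,95],axis=0).round(4).tolist() if len(P) else "")
```

```text
scene 0.064 12 [0.6322 0.1731 0.0705] [[0.6148, 0.1685], [0.6417, 0.1814]]
scene 0.075 12 [0.6327 0.1726 0.0802] [[0.6147, 0.1702], [0.6375, 0.1813]]
scene 0.085 14 [0.6333 0.1736 0.0898] [[0.6107, 0.1709], [0.6376, 0.1813]]
scene 0.095 6 [0.633  0.1733 0.0987] [[0.6166, 0.1724], [0.6366, 0.1796]]
scene 0.101 7 [0.6321 0.1794 0.1032] [[0.6159, 0.1716], [0.6395, 0.1806]]
top 0.064 14 [0.6271 0.1792 0.0713] [[0.6148, 0.1681], [0.6468, 0.1804]]
top 0.075 10 [0.629  0.1795 0.0816] [[0.6212, 0.1664], [0.6383, 0.1806]]
top 0.085 13 [0.6252 0.1791 0.0928] [[0.6136, 0.1676], [0.6459, 0.1805]]
top 0.095 8 [0.6291 0.173  0.0971] [[0.6259, 0.17], [0.6344, 0.1802]]
top 0.101 5 [0.6171 0.1797 0.1042] [[0.6115, 0.179], [0.6339, 0.1798]]
```

Call:
servo_tool(
  targets="0 0 0 0 0 0 1; 0 0 0 0 0 0 1; 0 0 0 0 0 0 1; 0 0 0 0 0 0 1; 0 0 0 0 0 0 1",
)

```text
clock: 22.72
tool_pos: [0.5282, 0.3088, 0.0863]
tcp_rot: [-3.141, -0.0, 1.601]
ft_force: [1.9, 3.5, 1.8]
finger_gap: 0.0231
finger_force: 30.0
```

Call:
servo_tool(
  targets="0 0 0 0 0 0 1; 0 0 0 0 0 0 1; 0 0 0 0 0 0 1; 0 0 0 0 0 0 1",
)

```text
clock: 23.22
tool_pos: [0.5282, 0.3088, 0.0863]
tcp_rot: [-3.142, -0.0, 1.601]
ft_force: [1.4, 3.2, 2.8]
finger_gap: 0.0234
finger_force: 30.0
```

Call:
servo_tool(
  targets="0 0 0 -0.01 0.004 0 1; 0 0 0 -0.015 0.006 0 1; 0 0 0 -0.013 0.005 0 1; 0 0 0 -0.005 0.0015 0 1; 0 0 0 0 0 0 1",
)

```text
clock: 23.85
tool_pos: [0.5462, 0.2652, 0.0862]
tcp_rot: [-3.141, 0.002, 1.6]
ft_force: [-1.2, -3.3, 4.9]
finger_gap: 0.0234
finger_force: 30.0
```

Call:
servo_tool(
  targets="0 0 0 0 0 0 1; 0 0 0 0 0 0 1",
)

```text
clock: 24.1
tool_pos: [0.5461, 0.266, 0.0862]
tcp_rot: [3.141, 0.001, 1.601]
ft_force: [-1.3, -3.4, 5.0]
finger_gap: 0.0232
finger_force: 30.0
```

Run:
```python
from wr import *
from fit import sel,cyl
s=manip.get_state();print(s['tool_pos'],s['ft_force'],"target",.4527+.0916*.9996+.055*.0297,.3189+.0916*.0297-.055*.9996)
for n in("scene","top"):
    q,e=manip.get_image(n);V=world(n,e);np.savez(f"pics/wa_{n}.npz",p=q,d=e)
    P=sel(V,.595,.66,.15,.20,.11,.131);print(n,len(P),len(P)>40 and cyl(P,.02,.632,.03))
    # dark pixels among pipe top
    m=(V[:,:,2]>.108)&(V[:,:,2]<.128)&(V[:,:,0]>.55)&(V[:,:,0]<.70)&(abs(V[:,:,1]-.1745)<.022)
    g=q.mean(2);X=V[:,:,0][m]+.03*(V[:,:,1][m]-.1745);I=g[m]
    for a in np.arange(.56,.69,.003):
        k=(X>=a)&(X<a+.003);print("%.3f:%d/%d"%(a,I[k].min() if k.any() else -1,I[k].mean() if k.any() else -1),end=" ")
    print()
```

```text
[0.54612457 0.26604953 0.08621856] [-1.31584121 -3.36772753  5.0175388 ] target 0.5458968599999999 0.26664252
scene 215 (array([0.17381865, 0.10167649, 0.0071168 ]), np.float64(0.0014011022304360153))
0.560:-1/-1 0.563:240/240 0.566:203/236 0.569:199/236 0.572:207/237 0.575:191/235 0.578:201/235 0.581:191/232 0.584:201/239 0.587:194/234 0.590:179/228 0.593:158/214 0.596:149/182 0.599:107/144 0.602:157/197 0.605:213/235 0.608:198/232 0.611:192/238 0.614:182/231 0.617:194/233 0.620:219/231 0.623:182/213 0.626:140/180 0.629:112/128 0.632:108/131 0.635:132/179 0.638:187/219 0.641:205/226 0.644:203/224 0.647:206/225 0.650:217/226 0.653:219/224 0.656:206/224 0.659:192/227 0.662:209/227 0.665:220/232 0.668:207/229 0.671:190/220 0.674:120/170 0.677:-1/-1 0.680:-1/-1 0.683:-1/-1 0.686:-1/-1 0.689:-1/-1 
top 208 (array([0.17103343, 0.10056218, 0.02149897]), np.float64(0.0017522621456942545))
0.560:162/162 0.563:138/176 0.566:170/215 0.569:189/224 0.572:195/224 0.575:201/231 0.578:203/232 0.581:203/226 0.584:193/232 0.587:185/227 0.590:181/225 0.593:141/195 0.596:103/143 0.599:107/137 0.602:159/199 0.605:154/216 0.608:160/227 0.611:149/219 0.614:171/224 0.617:131/211 0.620:128/200 0.623:124/193 0.626:86/148 0.629:69/108 0.632:70/117 0.635:84/165 0.638:186/210 0.641:182/216 0.644:191/217 0.647:166/206 0.650:157/185 0.653:181/201 0.656:208/221 0.659:205/223 0.662:198/222 0.665:199/224 0.668:206/224 0.671:225/226 0.674:-1/-1 0.677:-1/-1 0.680:-1/-1 0.683:-1/-1 0.686:-1/-1 0.689:-1/-1
```

Call:
servo_tool(
  targets="0 0 0 0 0 0 1; 0 0 0 0 0 0 1; 0 0 0 0 0 0 1; 0 0 0 0 0 0 1; 0 0 0 0 0 0 1",
)

```text
clock: 24.82
tool_pos: [0.5461, 0.2663, 0.0862]
tcp_rot: [3.141, 0.0, 1.601]
ft_force: [1.0, -3.1, 3.6]
finger_gap: 0.0236
finger_force: 30.0
```

Call:
servo_tool(
  targets="0 0 0 0 0 0 1; 0 0 0 0 0 0 1; 0 0 0 0 0 0 1; 0 0 0 0 0 0 1; 0 0 0 0 0 0 1",
)

```text
clock: 25.45
tool_pos: [0.5461, 0.2663, 0.0863]
tcp_rot: [3.141, -0.0, 1.601]
ft_force: [1.1, -3.6, 3.2]
finger_gap: 0.0231
finger_force: 30.0
```

Call:
servo_tool(
  targets="0 0 0 0 0.006 0 1; 0 0 0 0.001 0.01 0 1; 0 0 0 0 0.01 0 1; 0 0 0 0 0.006 0 1; 0 0 0 0 0 0 1",
)

```text
clock: 26.08
tool_pos: [0.5783, 0.2684, 0.0863]
tcp_rot: [3.141, -0.0, 1.601]
ft_force: [2.1, -3.1, 2.9]
finger_gap: 0.023
finger_force: 30.0
```

Call:
servo_tool(
  targets="0 0 0 0 0 0 1; 0 0 0 0 0 0 1",
)

```text
clock: 26.32
tool_pos: [0.5783, 0.2684, 0.0863]
tcp_rot: [3.141, -0.0, 1.601]
ft_force: [3.0, -1.0, 2.8]
finger_gap: 0.0235
finger_force: 30.0
```

```bash
cat > wb.py <<'E'
from wr import *
from fit import sel,cyl
s=manip.get_state();print(s['clock'],s['tool_pos'],s['ft_force'],"target",.4527+.1236*.9996+.055*.0297,.3189+.1236*.0297-.055*.9996)
for n in("scene","top"):
    q,e=manip.get_image(n);V=world(n,e)
    P=sel(V,.60,.66,.15,.20,.11,.131);print(n,len(P),len(P)>40 and cyl(P,.02,.632,.03))
    m=(V[:,:,2]>.108)&(V[:,:,2]<.128)&(V[:,:,0]>.55)&(V[:,:,0]<.70)&(abs(V[:,:,1]-.1745)<.022)
    X=V[:,:,0][m]+.03*(V[:,:,1][m]-.1745);I=q.mean(2)[m];k=abs(X-.6315)<.013
    w=np.clip(200-I[k],0,None);print("weld x",(X[k]*w).sum()/w.sum())
    P=sel(V,.61,.65,.15,.195,.15,.19);print("rod face",len(P),P.mean(0))
E
python3 wb.py
```

```text
26.325 [0.57829148 0.26837751 0.08629428] [ 3.04153175 -0.99548655  2.82463558] target 0.5778840599999999 0.26759292
scene 204 (array([0.17577209, 0.10128998, 0.03961665]), np.float64(0.0010075132852954728))
weld x 0.6324667864989416
rod face 52 [0.63407566 0.17092996 0.1716551 ]
top 183 (array([0.17255258, 0.09977259, 0.04246595]), np.float64(0.001337924466441518))
weld x 0.6301280118300282
rod face 12 [0.62711964 0.16814987 0.16429505]
```

Call:
servo_tool(
  targets="0 0 0 0 0 0 1; 0 0 0 0 0 0 1; 0 0 0 0 0 0 1; 0 0 0 0 0 0 1; 0 0 0 0 0 0 1",
)

```text
clock: 27.05
tool_pos: [0.578, 0.2683, 0.0863]
tcp_rot: [3.141, -0.0, 1.601]
ft_force: [3.5, 0.4, 2.9]
finger_gap: 0.0231
finger_force: 30.0
```

Call:
servo_tool(
  targets="0 0 0 0 0 0 1; 0 0 0 0 0 0 1; 0 0 0 0 0 0 1; 0 0 0 0 0 0 0.2; 0 0 0 0 0 0 0",
)

```text
clock: 27.68
tool_pos: [0.5772, 0.268, 0.0855]
tcp_rot: [-3.139, 0.001, 1.601]
ft_force: [-0.4, 0.4, -0.4]
finger_gap: 0.0409
finger_force: 0.0
```

Call:
servo_tool(
  targets="0 0 0 0 0 0 -0.3; 0 0 0 0 0 0 -0.3; 0 0 0 0 0 -0.02 -0.3; 0 0 0 0 0 -0.04 -0.3; 0 0 0 0.03 0 -0.02 -0.3",
)

```text
clock: 28.3
tool_pos: [0.5779, 0.2973, 0.1685]
tcp_rot: [3.139, -0.0, 1.598]
ft_force: [-0.3, -0.4, -0.2]
finger_gap: 0.0575
finger_force: 0.0
```

Call:
servo_tool(
  targets="0 0 0 0.03 0 0 -0.3; 0 0 0 0 0 0 -0.3; 0 0 0 0 0 0 -0.3",
)

```text
clock: 28.68
tool_pos: [0.5761, 0.3276, 0.1658]
tcp_rot: [-3.141, 0.001, 1.601]
ft_force: [-0.4, -0.2, 0.4]
finger_gap: 0.0571
finger_force: 0.0
```

```bash
python3 wb.py
python3 - <<'E'
from wr import *
from fit import sel,rect
s,p,W,T=wrist("w9");print(s['tool_pos'],s['finger_gap'],s['ft_force']);rect(sel(W,.55,.61,.24,.30,.10,.125),"knob (want 578.3 268.4)")
E
```

```text
28.675 [0.57609036 0.32755738 0.16584584] [-0.39542698 -0.19232214  0.35349907] target 0.5778840599999999 0.26759292
scene 203 (array([0.17597307, 0.10131518, 0.03942081]), np.float64(0.0008776051269320552))
weld x 0.6320953995806959
rod face 52 [0.63399921 0.17110448 0.17101113]
top 178 (array([0.17209842, 0.09982428, 0.02290131]), np.float64(0.0012366363669864874))
weld x 0.6299853402224372
rod face 12 [0.62698484 0.16803102 0.16476859]
[0.57630957 0.32723621 0.16601774] 0.057117247073024055 [ 0.59872794 -0.41804843 -1.46477851]
knob (want 578.3 268.4) 677 z 113.6 [577.8 274.2] [23.9 12.7] 2.2
```

The last weld stayed under the pointer and the arm is clear, so I hand the job in.

```bash
python3 -c "
from cell import manip
print(manip.finish_job())"
```

```text
the job is handed in; nothing more can be done
None
```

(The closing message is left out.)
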